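# Square up and check the corner of a flow-cell housing

## Task

The end plate of the grey flow-cell housing stands a few millimetres proud at its near right-hand corner, seen from the robot. Take the corner square by its black handle, fit it round that corner so that its leg pushes the plate in flush with the side plate, and with both legs lying flat and without gaps against the two faces press each of them with about 10 newtons for two seconds; only the square may touch the housing. Then put the square back flat on its cork pad and let go, leaving the corner flush and everything else where it was.

Things in the scene. Friction and masses are not known exactly. Their poses are not given: they have to be found in the camera images.
- cell: Steel clamp base bolted to the bench, under the grey flow-cell housing (156 x 122 mm, 8 to 44 mm above the bench). Origin: bench level under the nominal place of the housing's corner to be checked. The housing fills its +x, +y quadrant, true in yaw, but is clamped up to 10 mm off along the base's x and y, unmeasured: find it by touch or sight. It does not move under 25 N.
- end_plate (a joint): End plate's stand-out past the side plate's face, m: 0 flush, + proud (cell's -y), - pushed in too far. Side plate's face looks to -y, end plate's to -x; the plate is 11.5 mm thick in x (9.5 in its last 5 mm), 110 mm long in y. It slides only along y with 2.5 N and stays where left; only the square's leg meeting the side plate stops it at flush. Starts 3 to 7 mm proud. The faces are smooth.
- square: Aluminium L-shaped square, 0.2 kg, lying on the pad. Origin: inner corner of the L, at its underside. Legs run 100 mm along +x and +y, 14 mm wide outwards from the inner faces y = 0 and x = 0, 36 mm high. Black handle on the heel: 22 x 22 mm, sides parallel to the legs, axis at x = -11, y = -11 mm, 36 to 90 mm above the underside. It fits round the corner at the base's yaw.
- pad: Thin cork pad, 160 x 160 x 6 mm, fixed to the bench; origin at the centre of its underside, on the bench. The square starts on it with its inner corner about 30 mm from the pad's centre in both its x and y (towards -x, -y).
- plug: Small white plastic plug, 22 mm wide, 18 mm tall, standing on the pad between the square's legs. Bystander. Origin at its underside.
- nut: White plastic ring nut, 26 mm wide, 12 mm tall, lying on top of the housing, 60 mm or more from its corner; behind it two ports stand 26 mm above the top. Bystander.
- beaker: Empty glass beaker, 72 mm wide, 95 mm tall, on the bench behind. Bystander.
- reagent: Amber bottle, 64 mm wide, 130 mm tall, on the bench behind. Bystander.
- jar: White jar, 60 mm wide, 70 mm tall, on the bench behind. Bystander.
- driver: Screwdriver lying at the right of the bench. Bystander.
- beaker2: Glass beaker, 84 mm wide, 110 mm tall, standing on the balance at the left. Bystander.
Things that resemble listed ones, but are neither listed nor needed, are in the scene too. Of the things that look like the pad, the smaller one is meant.

How it is judged:
On the way, in this order (a step that is already met when the one before it is completed fails the run):
1. the square is lifted clear of the pad (z of square in the frame of pad above 0.03 m), for 0.1 s.
2. square upright round the corner, no gap over 2 mm at mid-leg (square_c0, _c1), plate flush to 1.5 mm, 5 to 15 N on the side plate (housing_c0) and end plate's face (end_plate_c1), for a second (contact force between square and housing_c0 between 5 and 15 N and contact force between square and end_plate_c1 between 5 and 15 N and angle between square's own z axis and vertical below 0.07 rad and value of joint end_plate between -0.0015 and 0.0015 m and y of square_c0 in the frame of housing between -0.009 and -0.005 m and x of square_c1 in the frame of housing between -0.009 and -0.005 m), for 1 s.
At the end, for the whole second after the job is handed in: The end plate is flush to 1.5 mm, and the square lies flat and at rest on its pad, its inner corner within 85 mm of the pad's centre, released (value of joint end_plate between -0.0015 and 0.0015 m and z of square in the frame of pad below 0.01 m and angle between square's own z axis and vertical below 0.07 rad and horizontal distance between square and pad below 0.085 m and linear speed of square below 0.02 m/s and contact force between square and pad above 0.5 N); the robot touches nothing.
It fails at once if the square is pressed on a face of the housing with more than 25 N (contact force between square and housing_c0 above 25 N or contact force between square and end_plate_c1 above 25 N or contact force between square and cell above 45 N).
It fails at once if the robot itself pushes the housing or its end plate (contact force between any of the fingers, the arm and cell above 1 N).
It fails at once if the end plate is driven in too far (value of joint end_plate below -0.0025 m).
It fails at once if a bystander is disturbed (distance of any of plug, nut, beaker, reagent, jar, driver, beaker2 from where it was at the start of the episode above 0.02 m).
It also fails if it takes over 72 s, if anything falls off the work surface, if the arm or the gripper's body presses on something with over 40 N, if the wrist force passes 120 N, or if a joint passes its speed limit or range.

## Robot

A 7-joint arm with a two-finger parallel gripper is mounted at the origin on the work surface. World frame = base frame: x ahead of the robot, y to its left, z up, the work surface at z = 0. Lengths are in m, angles in rad, forces in N, time in s.
With the tool pointing down it reaches from about 0.4 to 0.875 m from the base axis. Payload 6.5 kg.
Tool frame: the origin (TCP) lies at the very end of the fingers, on their centre line; the grasp point (between the pads) lies 19 mm behind it; z points along the fingers, y is the line along which they close (so a half turn about z gives the same grasp; the last joint's range is limited). The gripper opens to 88 mm and grips with 3 to 60 N. Pads are 18 mm wide; open, the fingers measure 123 mm over their backs; the gripper's body (75 mm by 187 mm) begins 45 mm behind the grasp point.
Start: joints at [1.209, 0.536, -0.004, 1.538, 0.003, 1.067, -0.071], TCP at [0.189, -0.622, 0.239] pointing down, gripper open.
Joint ranges: [-2.7, 2.7], [-0.37, 2.16], [-1.27, 1.26], [0.24, 2.4], [-1.31, 4.45], [0.19, 1.91], [-2.76, 2.76]. Speed limits (rad/s): [2.39, 2.39, 3.14, 3.14, 3.14, 3.14, 3.14].

## Interface

Orientations are given as a unit quaternion [w, x, y, z].
In Python, from station import bot gives the robot as it stands. The module is installed in compiled form; this text tells all that it offers. Calls block until the motion is done:
- bot.move_to(position, orientation): joint-space move of the TCP to a pose.
- bot.move_straight(position, orientation=None, feed=0.15, threshold=None): straight line of the TCP; orientation=None keeps the orientation; feed is the mean speed in m/s. With threshold (N) it stops when the force on the tool has changed by that much, and returns True; else False.
- bot.set_joints(angles): joint-space move.
- bot.command_gripper(opening): finger opening in m; the grip force is fixed at half the most; returns when the fingers have stopped.
- bot.pause(seconds).
- bot.ik(position, orientation): joint angles nearest the present ones, or None.
- bot.state(): the state.
- bot.get_image(name): name is "scene" or "top" or "wrist"; returns a dict with "pixels" (400x640x3 uint8, red, green, blue), "intrinsics" (3x3 intrinsics, pixels), "k1" (the pictures are not rectified: a ray, as slopes to the right and down, at radius r is drawn at 1 + k1 r^2 times it, then the intrinsics apply), "eye" and "attitude" of the camera in the world; the wrist camera has in their place "T_tool_cam" (4x4, takes a point from camera to tool coordinates, whose origin is the TCP and whose axes are the flange's). Camera axes: x right, y up, looking along -z (the intrinsics and any distortion apply to the point x, -y, -z); pixel columns grow to the right and rows downward; lengths in m; the calibration is good to about 2 mm. A picture is of the moment at which its call begins: read the wrist's pose just before it. There is no depth.
A pose or a line that the arm cannot do raises bot.PlanningError and nothing moves.
- bot.job_done(): hands the job in; it is judged then, once.
The state is a dict: "t": time; "joint_positions": joint angles; "qd": joint speeds; "joint_torque": joint torques, N m; "eef_pos": TCP position; "tcp_rot": TCP orientation; "force": force on the tool from outside, world axes, zero at the start; "ft_torque": the same for the moment, N m; "finger_gap": finger opening in m; "finger_force": force on a finger pad.
Only numpy, scipy, OpenCV 4.12 (cv2) and the standard library are available. Lean on these libraries where they do the work, as an engineer would, in place of code of your own. Each camera call takes 0.05 s, during which the arm holds its last target. There are 200 camera calls.

## Working session

There is one attempt and no reset: what is moved stays moved. The work goes in short steps, each a Python script; the robot and the scene stay as the last script left them, time stands still between calls to the robot, and variables do not carry over. Pictures are saved under pics/ and viewed, at most 10 in all, crops included, and the job is handed in when it is done.

```bash
mkdir -p pics
cat > h.py <<'E'
import numpy as np, cv2
from station import bot
from scipy.spatial.transform import Rotation as R
def q2R(q): return R.from_quat([q[1],q[2],q[3],q[0]]).as_matrix()
def R2q(M):
    q=R.from_matrix(M).as_quat(); return [q[3],q[0],q[1],q[2]]
def cam(im,pose=None):
    if "eye" in im:
        a=np.array(im["attitude"]); return np.array(im["eye"]),(a if a.shape==(3,3) else q2R(a))
    T=np.array(im["T_tool_cam"]); Rt=q2R(pose[1]); return np.array(pose[0])+Rt@T[:3,3],Rt@T[:3,:3]
def pix(P,im,e,A):
    p=(np.atleast_2d(P)-e)@A; s=np.c_[p[:,0]/-p[:,2],-p[:,1]/-p[:,2]]
    s=s*(1+im["k1"]*(s**2).sum(1))[:,None]; K=np.array(im["intrinsics"])
    return s@K[:2,:2].T+K[:2,2]
def ray(u,v,im,e,A,z):
    K=np.array(im["intrinsics"]); d=np.linalg.solve(K,[u,v,1])[:2]; s=d.copy()
    for _ in range(20): s=d/(1+im["k1"]*(s@s))
    r=A@np.array([s[0],-s[1],-1]); return e+r*(z-e[2])/r[2]
def save(im,n): cv2.imwrite("pics/"+n+".png",np.ascontiguousarray(im["pixels"][:,:,::-1]))
def down(yaw): # tool z down, tool x along yaw
    c,s=np.cos(yaw),np.sin(yaw); return R2q(np.array([[c,s,0],[s,-c,0],[0,0,-1]]))
E
python3 - <<'E'
from h import *
import pickle
for n in("scene","top"):
    im=bot.get_image(n); save(im,n+"0"); pickle.dump(im,open(n+".pkl","wb")); print(n,im["eye"],im["attitude"],im["intrinsics"],im["k1"])
print(bot.state()); im=bot.get_image("wrist"); print(im["T_tool_cam"],im["k1"])
E
```

```text
scene [ 1.36955238 -0.15334468  0.80053481] [0.72909939 0.34013894 0.25474344 0.53649358] [[368.19368863   0.         325.63757218]
 [  0.         368.19368863 201.56462749]
 [  0.           0.           1.        ]] 0.018024868867201605
top [0.2604878  0.10211175 1.48399902] [-0.6734517  -0.06823797  0.07881809  0.73184294] [[424.712537     0.         321.8770419 ]
 [  0.         424.712537   201.04128378]
 [  0.           0.           1.        ]] -0.027626019066224552
{'t': 0.1, 'joint_positions': array([ 1.20877373,  0.53707143, -0.00446499,  1.53872815,  0.00262118,
        1.0672979 , -0.07120076]), 'qd': array([ 1.12130032e-04, -1.63120844e-03,  8.89118949e-04, -4.70475169e-03,
        7.91287588e-05,  8.65786432e-04, -6.56966462e-04]), 'joint_torque': array([ 1.94673041e-03, -5.72083783e+01,  9.93617401e-01, -2.52235383e+01,
       -5.61346253e-02,  1.34330703e-02,  3.16886485e-05]), 'eef_pos': array([ 0.18933632, -0.62125821,  0.23795675]), 'tcp_rot': array([-7.30525995e-04,  9.89073129e-01,  1.47423826e-01, -1.67641759e-04]), 'force': array([-0.76800866, -0.50435196,  0.01644574]), 'ft_torque': array([ 0.0008925 ,  0.00215125, -0.01986444]), 'finger_force': 0.0, 'finger_gap': 0.0880221973564832}
[[ 6.31271993e-04  9.57027142e-01  2.89997673e-01  7.50387428e-02]
 [ 9.99999400e-01 -3.44504246e-04 -1.03991076e-03 -8.91242074e-04]
 [-8.95317392e-04  2.89998156e-01 -9.57026785e-01 -1.45183782e-01]
 [ 0.00000000e+00  0.00000000e+00  0.00000000e+00  1.00000000e+00]] 0.0012715008423836607
```

View pics/top0.png

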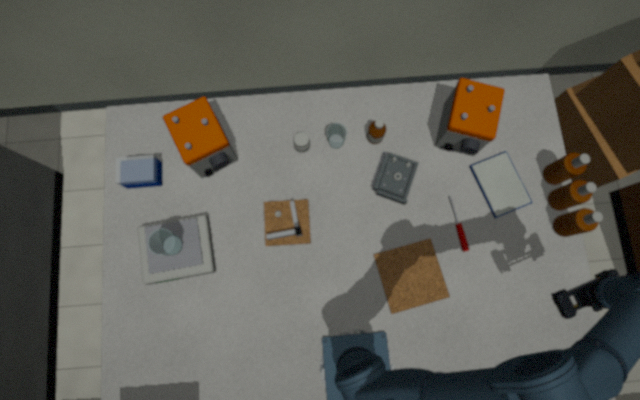

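View pics/scene0.png

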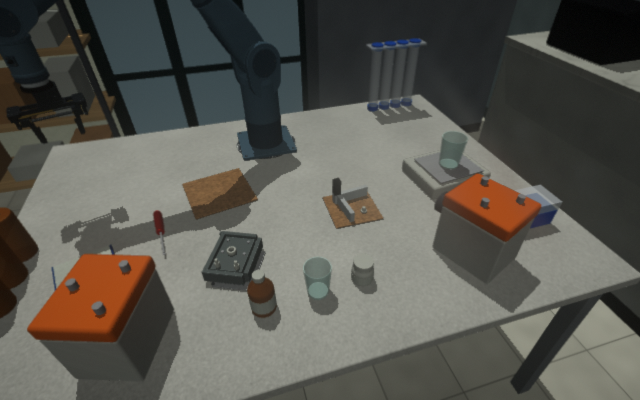

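The top view shows the small pad at about (288,222), with the square's heel and handle at (298,231). The housing is at about (395,177), and its near right corner is near (407,201).

Run:
```python
from h import *
import pickle
im=pickle.load(open("top.pkl","rb")); e,A=cam(im)
for n,u,v,z in[("pad TL",264,201,.006),("TR",308,199,.006),("BR",311,243,.006),("BL",266,246,.006),("handle",298,230,.09),("hTL",384,153,.044),("hTR",417,163,.044),("hBR",407,201,.044),("hBL",374,189,.044),("base",0,0,0)]: print(n,ray(u,v,im,e,A,z).round(3))
for n,p in(("pad",(.5,.18)),("h",(.55,-.13))):
  for yaw in np.arange(-3,3.2,.5):
    for z in(.3,.35): print(n,yaw,z,bot.ik([*p,z],down(yaw)) is not None,end=' ')
```

```text
pad TL [0.589 0.272 0.006]
TR [0.583 0.115 0.006]
BR [0.426 0.117 0.006]
BL [0.428 0.274 0.006]
handle [0.463 0.156 0.09 ]
hTL [ 0.72  -0.167  0.044]
hTR [ 0.673 -0.28   0.044]
hBR [ 0.54  -0.227  0.044]
hBL [ 0.592 -0.117  0.044]
base [1.51  1.297 0.   ]
pad -3.0 0.3 True pad -3.0 0.35 True pad -2.5 0.3 True pad -2.5 0.35 True pad -2.0 0.3 True pad -2.0 0.35 True pad -1.5 0.3 True pad -1.5 0.35 True pad -1.0 0.3 True pad -1.0 0.35 True pad -0.5 0.3 True pad -0.5 0.35 True pad 0.0 0.3 True pad 0.0 0.35 True pad 0.5 0.3 True pad 0.5 0.35 True pad 1.0 0.3 True pad 1.0 0.35 True pad 1.5 0.3 True pad 1.5 0.35 True pad 2.0 0.3 True pad 2.0 0.35 True pad 2.5 0.3 True pad 2.5 0.35 True pad 3.0 0.3 True pad 3.0 0.35 True h -3.0 0.3 True h -3.0 0.35 True h -2.5 0.3 True h -2.5 0.35 True h -2.0 0.3 True h -2.0 0.35 True h -1.5 0.3 True h -1.5 0.35 True h -1.0 0.3 True h -1.0 0.35 True h -0.5 0.3 True h -0.5 0.35 True h 0.0 0.3 True h 0.0 0.35 True h 0.5 0.3 True h 0.5 0.35 True h 1.0 0.3 True h 1.0 0.35 True h 1.5 0.3 True h 1.5 0.35 True h 2.0 0.3 True h 2.0 0.35 True h 2.5 0.3 True h 2.5 0.35 True h 3.0 0.3 True h 3.0 0.35 True
```

```bash
cat >> h.py <<'E'
def aim(P,yaw,z):
    x=np.array([np.cos(yaw),np.sin(yaw)]); t=np.array(P[:2])-x*(.075-.303*(z+.145-P[2])); return [*t,z]
def look(n,u=None):
    s=bot.state(); im=bot.get_image("wrist"); save(im,n); import pickle; pickle.dump((im,s["eef_pos"],s["tcp_rot"]),open(n+".pkl","wb")); return im
def load(n):
    import pickle; im,p,q=pickle.load(open(n+".pkl","rb")); e,A=cam(im,(p,q)); return im,e,A
E
python3 - <<'E'
from h import *
for n,P,yaw in(("wh",(.57,-.2,.04),-.38+np.pi),("ws",(.49,.18,.04),np.pi-.02)):
    best=None
    for y in(yaw,yaw-2*np.pi):
        t=aim(P,y,.22); q=bot.ik(t,down(y)); print(n,t,q)
    bot.move_to(t,down(yaw)); bot.pause(.3); look(n); print(bot.state()["t"],bot.state()["eef_pos"])
E
```

```text
wh [np.float64(0.5481995976798414), np.float64(-0.19129264198053025), 0.22] [ 0.73671677  0.52256574 -0.65070334  1.71654939  0.36145628  1.02539575
  1.1506738 ]
wh [np.float64(0.5481995976798414), np.float64(-0.19129264198053025), 0.22] [ 0.73671677  0.52256574 -0.65070334  1.71654939  0.36145628  1.02539575
  1.1506738 ]
2.5167 [ 0.54813776 -0.19153361  0.21999776]
ws [np.float64(0.46652969484350204), np.float64(0.180469468700626), 0.22] [ 0.24101232  0.44462176 -0.87899859  1.90906352  0.41074041  0.97831613
  0.72488616]
ws [np.float64(0.46652969484350204), np.float64(0.180469468700626), 0.22] [ 0.24101232  0.44462176 -0.87899859  1.90906352  0.41074041  0.97831613
  0.72488616]
4.2833 [0.46675741 0.18007001 0.21997437]
```

View pics/wh.png

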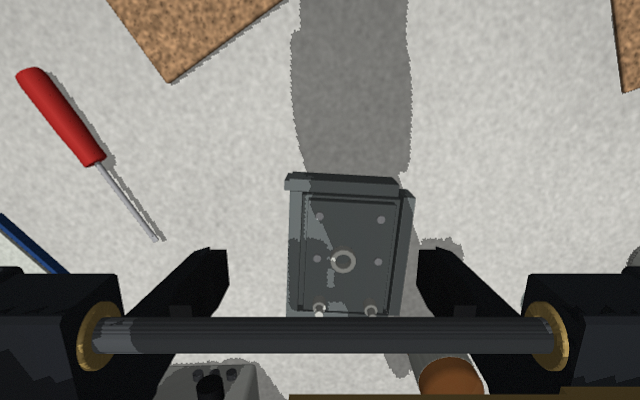

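View pics/ws.png

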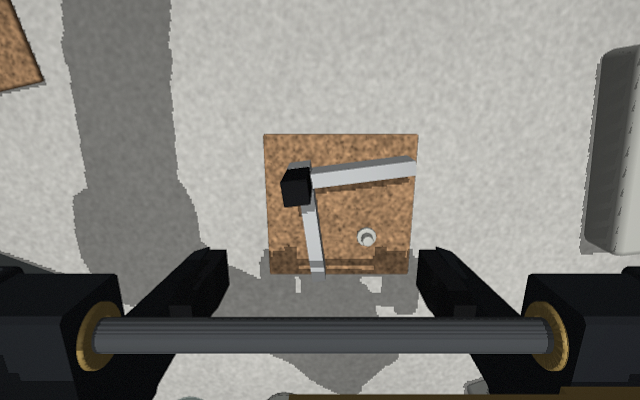

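`wh.png` shows the housing with the end plate on top, about (286,174) to (400,185); its left end stands proud of the side plate. `ws.png` shows the square on the pad: handle top about (297,186), long legs ending near (415,165) and (318,272), plug at (366,237). I'll magnify both.

Run:
```python
from h import *
a=cv2.imread("pics/wh.png")[165:325,275:425]; b=cv2.imread("pics/ws.png")[125:285,255:425]
g=lambda i:cv2.convertScaleAbs(cv2.resize(i,None,fx=3.6,fy=3.6,interpolation=cv2.INTER_CUBIC),alpha=1.6)
a=cv2.convertScaleAbs(cv2.resize(a,None,fx=3.6,fy=3.6,interpolation=cv2.INTER_CUBIC),alpha=1.8)
cv2.imwrite("pics/wh_c.png",a); cv2.imwrite("pics/ws_c.png",g(b))
im,e,A=load("wh");print(im["intrinsics"],e)
```

```text
[[346.51845023   0.         322.26543799]
 [  0.         346.51845023 204.15508354]
 [  0.           0.           1.        ]] [ 0.47860176 -0.16293116  0.36516284]
```

View pics/wh_c.png

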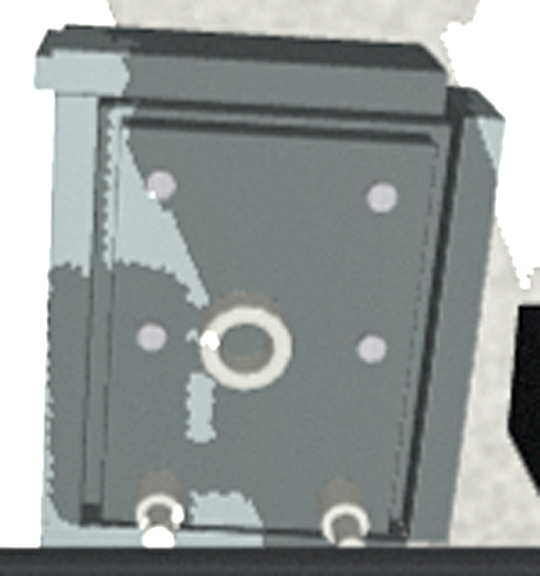

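View pics/ws_c.png

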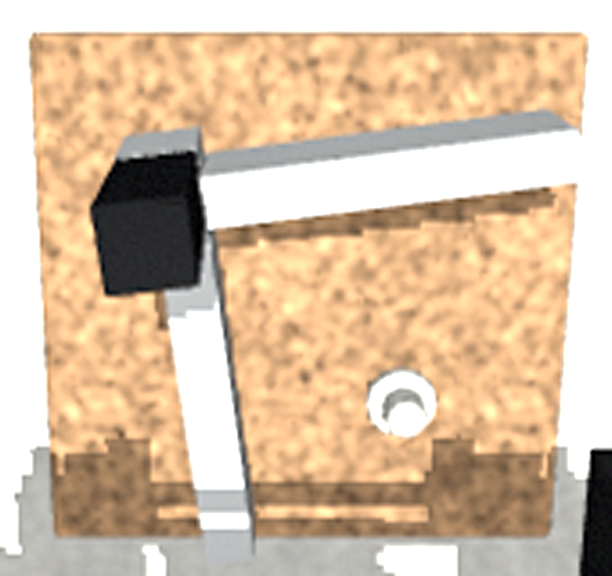

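```bash
cat > fit.py <<'E'
from h import *
from scipy.optimize import least_squares
im,e,A=load("ws"); f=lambda c:np.array(c)/3.6-.36+np.array([255,125])
C=[(-22,-22,90,95,206),(-22,0,90,197,197),(0,0,90,203,290),(0,-22,90,107,296),(0,100,36,577,183),(-14,100,36,580,130),(100,0,36,252,555),(100,-14,36,205,560)]
def mod(p):
    c,s=np.cos(p[2]),np.sin(p[2]); return np.array([[p[0]+(c*a-s*b)/1e3,p[1]+(s*a+c*b)/1e3,.006+z/1e3] for a,b,z,_,_ in C])
r=lambda p:(pix(mod(p),im,e,A)-np.array([f(q[3:]) for q in C])).ravel()
o=least_squares(r,[.47,.17,0],loss="soft_l1",x_scale=[.01,.01,.1]); print("square",o.x.round(4),r(o.x).reshape(-1,2).round(1).tolist())
pad=[ray(*f(c),im,e,A,.006)[:2] for c in((30,35),(587,35),(550,535),(55,535))]; print("pad",np.round(pad,3).tolist(),np.mean(pad,0))
print("plug",ray(*f((402,403)),im,e,A,.024).round(3))
im,e,A=load("wh"); f=lambda c:np.array(c)/3.6-.36+np.array([275,165])
B=lambda c:ray(*f(c),im,e,A,.044)[:2]
X0=[(60,52),(250,61),(430,70)];X1=[(60,90),(250,100),(430,111)];Y0=[(54,100),(48,300),(42,500)]
def rr(p):
    x=np.array([np.cos(p[2]),np.sin(p[2])]);y=np.array([-x[1],x[0]]);d=lambda c:B(c)-p[:2]
    return 1e3*np.array([d(c)@x for c in X0]+[d(c)@x-.0115 for c in X1]+[d(c)@y for c in Y0]+[d(c)@y+p[3] for c in((37,60),(37,87))]+[d(c)@y+p[3]-.11 for c in((445,75),(445,110))])
o=least_squares(rr,[.54,-.227,-.38,.005]); print("cell",o.x.round(4),rr(o.x).round(1))
E
python3 fit.py
```

```text
square [0.4733 0.1714 0.1   ] [[-1.0, -0.7], [-1.9, -1.4], [-0.0, -0.9], [-0.2, 0.5], [2.3, 0.3], [0.8, 0.5], [0.5, 1.5], [0.2, 1.6]]
pad [[0.425, 0.121], [0.428, 0.279], [0.586, 0.276], [0.582, 0.118]] [0.50531285 0.19838843]
plug [0.532 0.226 0.024]
cell [ 0.5337 -0.2183 -0.4346  0.0054] [ 0.7  0.3  0.2 -0.5 -0.5 -0.1  0.1  0.  -0.1  0.7  0.9 -1.4 -0.2]
```

The fit agrees with the given offsets: the inner corner is 32/27 mm from the pad centre, and the end plate is 5.4 mm proud. Next I grasp and lift.

Run:
```python
from h import *
o=np.array([.4733,.1714]); y=.1; c,s=np.cos(y),np.sin(y)
h=o+np.array([[c,-s],[s,c]])@[-.011,-.011]
q=down(y+np.pi)
bot.move_to([*h,.15],q); bot.move_straight([*h,.060],q,feed=.08); 
print(bot.command_gripper(.0)); S=bot.state(); print(S["t"],S["finger_gap"],S["finger_force"],S["eef_pos"],S["force"])
bot.move_straight([*h,.16],q,feed=.12); bot.pause(.3); look("lift"); S=bot.state(); print(S["finger_gap"],S["force"],S["ft_torque"],S["t"])
```

```text
False
6.9583 0.021199628075177165 29.999261302873492 [0.46341831 0.15924668 0.05998641] [ 0.13299067 -0.15434911  0.30493959]
0.021589399499985815 [-0.41668909  0.40229731 -2.05986514] [ 0.0207769  -0.11151311 -0.00883902] 8.2917
```

View pics/lift.png

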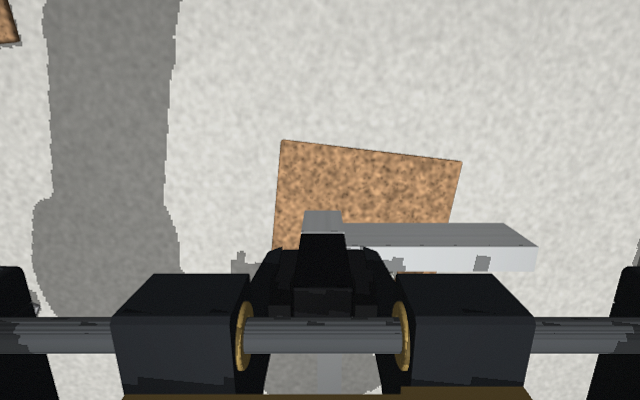

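The square is held level, with its leg at image (345–535, 225–270) and parallel to the tool axis. Its weight reads 2 N, as expected. Next: the housing.

```bash
cat >> h.py <<'E'
CY=-.4346; CO=np.array([.5337,-.2183])
def RC(y=CY): return np.array([[np.cos(y),-np.sin(y)],[np.sin(y),np.cos(y)]])
def tcp(sx,sy,z): return [*(CO+RC()@np.array([sx-.011,sy-.011])),z]   # square inner corner in cell frame -> TCP
def rel(p): return RC().T@(np.array(p[:2])-CO)+.011
def F(n=6):
    f=[];m=[]
    for _ in range(n): S=bot.state(); f.append(RC().T@S["force"][:2]); m.append(S["ft_torque"]); bot.pause(.02)
    return np.mean(f,0),np.mean(m,0)
E
python3 - <<'E'
from h import *
q=down(CY+np.pi)
bot.move_to(tcp(-.015,-.015,.16),q)
print(bot.move_straight(tcp(-.015,-.015,.0655),q,feed=.08,threshold=5)); bot.pause(.3)
S=bot.state(); print(S["eef_pos"],S["force"],F(),S["t"])
f0,m0=F(); np.save("tare.npy",[*f0,*m0])
print(bot.move_straight(tcp(.008,-.015,.0655),q,feed=.012,threshold=3)); bot.pause(.1); p=rel(bot.state()["eef_pos"]); print("x contact",p,F()[0]-f0)
bot.move_straight(tcp(p[0]-.0015,-.015,.0655),q,feed=.02)
print(bot.move_straight(tcp(p[0]-.0015,.008,.0655),q,feed=.012,threshold=6)); bot.pause(.1); p2=rel(bot.state()["eef_pos"]); f,m=F(); print("y contact",p2,f-f0,m-m0,bot.state()["t"])
look("fit")
E
```

```text
False
[ 0.49925567 -0.23105228  0.06570336] [ 0.32900624  0.10206671 -2.42217355] (array([0.29354739, 0.01081202]), array([ 0.02184917, -0.11374109, -0.02066801])) 11.3833
True
x contact [-0.0007613  -0.01538691] [ 0.30601173 -0.09967105]
True
y contact [-0.00351613 -0.00108983] [-0.06191035 -0.14494358] [0.02715605 0.01122607 0.01760966] 14.75
```

Run:
```python
from h import *
q=down(CY+np.pi); T=np.load("tare.npy"); x=-.0035; y=-.0012
for i in range(12):
    y+=.0004; bot.move_straight(tcp(x,y,.0655),q,feed=.02); bot.pause(.1); f,m=F(); f-=T[:2]
    print("y",round(y*1e3,1),(rel(bot.state()["eef_pos"])*1e3).round(2),f.round(2),(m-T[2:]).round(3))
    if abs(f[1])>5: break
print(bot.state()["t"]); look("fit2")
```

```text
y -0.8 [-3.53 -0.9 ] [ 0.3  -0.84] [-0.163  0.102 -0.096]
y -0.4 [-3.51 -0.68] [ 0.11 -2.31] [-0.427  0.234 -0.156]
y 0.0 [-3.52 -0.58] [ 0.33 -4.63] [-0.954  0.457 -0.187]
y 0.4 [-3.53 -0.54] [ 0.34 -6.16] [-1.201  0.593 -0.197]
16.6
```

Run:
```python
from h import *
q=down(CY+np.pi); T=np.load("tare.npy"); x=-.0035; y=.0004
ok=0; t0=None
bot.move_straight(tcp(-.0014,y,.0655),q,feed=.01); x=-.0014
for i in range(40):
    f,m=F(3); f-=T[:2]; m=m-T[2:]; S=bot.state()
    print(round(S["t"],2),np.array([x,y])*1e3//.01/100,(rel(S["eef_pos"])*1e3).round(2),f.round(2),m.round(2))
    g=abs(f[0]+10)<1.5 and abs(f[1]+11)<1.5
    if g:
        t0=t0 or S["t"]
        if S["t"]-t0>2.4: break
        bot.pause(.3); continue
    t0=None
    x+=np.clip(.00015*(10+f[0]),-.0005,.0005); y+=np.clip(.00015*(11+f[1]),-.0004,.0004)
    bot.move_straight(tcp(x,y,.0655),q,feed=.02); bot.pause(.1)
np.save("xy.npy",[x,y]); look("press")
```

```text
17.06 [-1.4  0.4] [-1.58 -0.53] [ 0.64 -5.91] [-1.16  0.6  -0.19]
17.46 [-0.91  0.8 ] [-1.31 -0.49] [ 0.06 -6.49] [-1.27  0.75 -0.19]
17.86 [-0.4  1.2] [-0.95 -0.44] [-0.39 -6.76] [-1.38  0.89 -0.22]
18.26 [0.1 1.6] [-0.53 -0.41] [-0.15 -7.93] [-1.5   0.93 -0.17]
18.66 [0.6  1.99] [-0.15 -0.4 ] [-0.19 -8.86] [-1.65  1.03 -0.22]
19.06 [1.1  2.32] [ 0.1  -0.38] [-0.98 -8.6 ] [-1.71  1.23 -0.19]
19.46 [1.6  2.68] [ 0.21 -0.43] [-1.8  -9.67] [-1.79  1.47 -0.13]
19.86 [2.1  2.87] [ 0.27 -0.39] [ -3.02 -10.04] [-1.75  1.69 -0.13]
20.26 [2.6  3.02] [ 0.32 -0.39] [ -4.3  -10.34] [-1.71  1.89 -0.11]
20.66 [3.1  3.12] [ 0.4  -0.41] [ -5.07 -10.61] [-1.66  2.08 -0.13]
21.06 [3.6  3.18] [ 0.46 -0.44] [ -5.64 -10.73] [-1.56  2.26 -0.14]
21.46 [4.1  3.22] [ 0.5  -0.41] [ -6.19 -11.02] [-1.5   2.46 -0.11]
21.86 [4.59 3.22] [ 0.56 -0.43] [ -7.76 -11.28] [-1.39  2.61 -0.13]
22.26 [4.93 3.17] [ 0.61 -0.42] [ -8.5  -10.36] [-1.31  2.76 -0.14]
22.61 [4.93 3.17] [ 0.6  -0.45] [ -8.19 -10.42] [-1.3   2.74 -0.09]
23.01 [5.2  3.26] [ 0.65 -0.45] [ -8.58 -10.47] [-1.31  2.84 -0.09]
23.36 [5.2  3.26] [ 0.63 -
[... 291 characters left out ...]
 [-1.26  2.84 -0.11]
25.11 [5.2  3.26] [ 0.62 -0.44] [ -8.52 -10.83] [-1.25  2.84 -0.09]
25.46 [5.2  3.26] [ 0.65 -0.43] [ -8.44 -10.52] [-1.28  2.84 -0.1 ]
25.86 [5.44 3.33] [ 0.68 -0.47] [ -9.72 -10.55] [-1.27  2.95 -0.11]
26.21 [5.44 3.33] [ 0.65 -0.39] [ -9.03 -11.02] [-1.24  2.96 -0.09]
26.56 [5.44 3.33] [ 0.67 -0.41] [ -9.03 -10.85] [-1.25  2.95 -0.1 ]
26.91 [5.44 3.33] [ 0.67 -0.42] [ -8.97 -10.93] [-1.23  2.95 -0.12]
27.26 [5.44 3.33] [ 0.67 -0.4 ] [ -9.05 -10.81] [-1.27  2.94 -0.07]
27.61 [5.44 3.33] [ 0.68 -0.41] [ -9.31 -11.37] [-1.25  2.97 -0.08]
27.96 [5.44 3.33] [ 0.67 -0.41] [ -8.61 -11.04] [-1.27  2.97 -0.1 ]
28.31 [5.44 3.33] [ 0.67 -0.42] [ -9.26 -10.81] [-1.22  2.98 -0.09]
```

Both forces were held near 9 and 11 N for over 2 s. Now I retreat, x first so the plate isn't dragged, and check the corner.

Run:
```python
from h import *
q=down(CY+np.pi); x,y=np.load("xy.npy")
bot.move_straight(tcp(-.004,y,.0655),q,feed=.02)
bot.move_straight(tcp(-.006,-.015,.0655),q,feed=.04)
bot.move_straight(tcp(-.015,-.015,.0655),q,feed=.04)
bot.move_straight(tcp(-.015,-.015,.22),q,feed=.12)
bot.move_straight(tcp(.07,.03,.22),q,feed=.12); bot.pause(.2)
im=look("after"); S=bot.state(); print(S["t"],S["finger_gap"],F()[0]-np.load("tare.npy")[:2])
_,e,A=load("after"); u=pix([[*CO,.044]],im,e,A)[0]; print(u)
u=u.astype(int); a=im["pixels"][max(0,u[1]-60):u[1]+100,u[0]-70:u[0]+130,::-1]
cv2.imwrite("pics/after_c.png",cv2.convertScaleAbs(cv2.resize(a,None,fx=3.6,fy=3.6,interpolation=cv2.INTER_CUBIC),alpha=1.8))
```

```text
32.6 0.02136112612895063 [ 0.17828138 -0.3253655 ]
[301.26476691 118.39046476]
```

View pics/after_c.png

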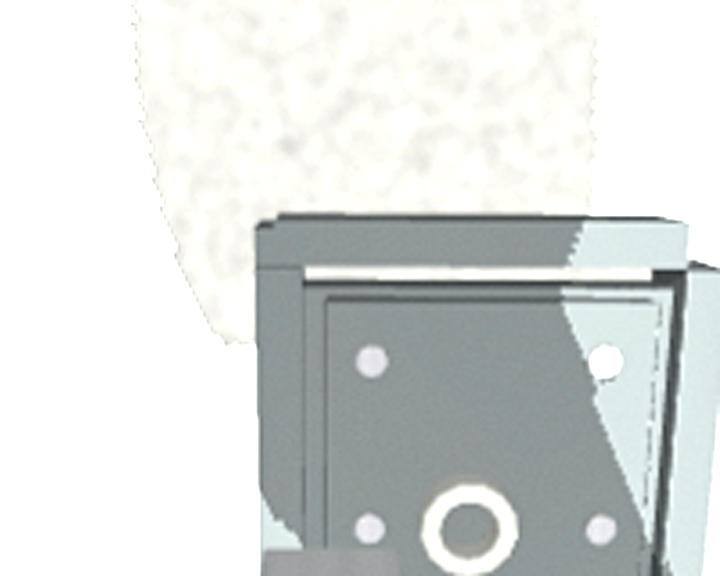

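The crop shows the end plate's end flush with the side plate face at (257,268). I'll put the square back where it came from.

Run:
```python
from h import *
o=np.array([.4733,.1714]); y=.1; c,s=np.cos(y),np.sin(y)
h=o+np.array([[c,-s],[s,c]])@[-.011,-.011]; q=down(y+np.pi)
bot.move_to([*h,.2],q); bot.pause(.2); bot.move_straight([*h,.075],q,feed=.1)
print(bot.move_straight([*h,.0585],q,feed=.02,threshold=3)); print(bot.state()["eef_pos"])
bot.command_gripper(.088); bot.pause(.2); print(bot.state()["eef_pos"],bot.state()["finger_gap"])
bot.move_straight([*h,.20],q,feed=.1)
bot.move_to(aim((.49,.18,.04),np.pi-.02,.22),down(np.pi-.02)); bot.pause(.3); look("placed"); print(bot.state()["t"])
a=cv2.imread("pics/placed.png")[125:285,255:425]; b=cv2.imread("pics/ws.png")[125:285,255:425]
cv2.imwrite("pics/cmp.png",cv2.resize(np.hstack([b,a]),None,fx=2.3,fy=2.3,interpolation=cv2.INTER_CUBIC))
```

```text
True
[0.46325027 0.15925127 0.05995393]
[0.46252263 0.15866526 0.05939062] 0.08762290283206006
39.9333
```

View pics/cmp.png

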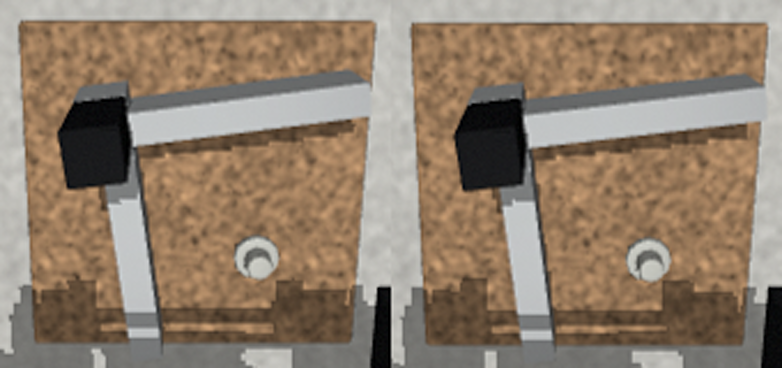

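The before and after crops match: the square lies flat in its old place, with the handle at (490,145) and the plug undisturbed at (648,260).

```bash
python3 -c "
from h import *
print(bot.job_done())"
```

```text
the job is handed in; nothing more can be done
None
```

I handed the job in at about 40 s of the 72 s allowed: the square pressed the end plate flush, with about 9 N on the end plate's face and 11 N towards the side plate for over 2 s, and it is back flat on its pad and released; the hand-in returned no verdict.

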